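# Trim the camera boom so that it floats at the index

### The job

The inspection camera's counterbalanced boom has sunk onto its lower buffer because its trim spring is slack. Wind the trim lever by its black grip until the boom floats with its pointer level with the index on the post, calm its swing and keep it steady there for five seconds, then let go and leave it floating at the index. Work it gently and by the lever only: do not touch the boom, do not let it swing hard or up against the upper buffer, and leave the index and the other things on the bench alone.

Things in the scene. Friction and masses are not known exactly. Their poses are not given: they have to be found in the camera images.
- stand: Boom stand, bolted down: white base 170 x 200 x 18 mm, steel post, white clevis. Origin on the bench under the pivot. z up; x along the pivot shaft (away from the robot at yaw 0); y along the level boom towards the camera. Rubber buffers at y = 90 mm limit the boom angle to -0.20 rad (lower; it rests there at the start) and +0.24 rad (upper). A graduated post at y = 390 mm carries the index.
- pivot (a point): Centre of the pivot in the boom's plane, 190 mm above the bench, axes as the stand. Boom and trim lever both turn about the stand's x axis through it. The boom hangs on the lever only by a torsion spring, nominally 0.45 N m/rad: torque on the boom = 0.45 x (lever angle - boom angle).
- trim_lever (a joint): Angle of the trim lever about the stand's +x, rad: 0 upright; positive as its grip moves to the stand's -y (away from the camera), which winds the spring and lifts the camera. Starts at -0.35, range -0.6 to 1.25. It stays where it is left: friction 0.65 N m, about 5.5 N at the grip, more than the spring can pull.
- lever_grip (a point): Middle of the trim lever's black crank grip, a round bar 30 mm thick and 64 mm long, parallel to the stand's x, 120 mm from the pivot axis and 100 mm on the robot's side (-x) of the boom's plane. The lever blade (18 mm wide, 8 mm thick) is 37 mm from here towards the boom. Can be pinched from above across the stand's y; it may turn between the fingers.
- boom: Moving boom with camera and counterweight: aluminium bar 22 x 24 mm, 565 mm long. Origin at the pivot; axes as the stand's when level. Boom angle: turn about the stand's +x, 0 level, positive camera end up. Nominal, with its load: 1.18 kg, 0.067 kg m2 about the pivot, damping 0.005 N m s/rad. Once off the buffer it swings by itself, about 4 s a swing, for long.
- pointer (a point): Tip of the flat dark pointer on the boom's camera end, on the boom's centre line 335 mm from the pivot.
- index: Steel block 32 x 30 x 22 mm clamped on the graduated post, with a flat finger towards the pointer. Origin at the block's middle, at its finger's height; the finger's tip is 39 mm towards the pivot. The reading is right when the pointer's tip is at this height (they never touch). It is set up to 30 mm above or below the pivot's height.
- camera: Inspection camera clamped to the boom 255 mm from the pivot: white clamp, grey box above, black tube and ring light below; 64 mm wide, from 98 mm below to 115 mm above the boom's centre line, nominally 0.50 kg. Origin on the centre line. Without the spring the boom is camera-heavy by nominally 0.21 N m when level, in truth anything from 0.09 to 0.36.
- weight: Counterweight, a dark steel drum 68 mm thick and 58 mm long, 235 mm from the pivot, nominally 0.46 kg. Origin on the boom's centre line. The boom's centre of mass is above the pivot: gravity takes 0.29 N m/rad off the spring's 0.45, leaving about 0.16, so 1 degree of lever shifts the boom's balance by about 2.8 degrees.
- board: Loose circuit board 130 x 160 mm, up to 14 mm high, lying under the camera. Origin under its middle.
- meter: Orange hand-held multimeter lying flat, 85 x 165 x 41 mm. Origin under its middle.
- flux_bottle: Small amber bottle with black cap, 40 mm in diameter, 79 mm high, on the counterweight's side. Origin under its middle.
- spool: Solder spool standing on its flange, 62 mm in diameter, 44 mm high. Origin under its middle.
- screwdriver: Screwdriver lying on the bench on the robot's side of the stand, under 40 mm high. Origin under its middle.
- tray: Black three-pocket parts tray, 110 x 170 x 30 mm, behind the stand. Origin under its middle.
- spray_can: White aerosol can, 66 mm in diameter, 190 mm high, behind the stand on the counterweight's side. Origin under its middle.

How it is judged:
On the way:
1. the boom's pointer is kept level with the index (within 20 mm) for five seconds on end (z of pointer in the frame of index between -0.02 and 0.02 m), for 5 s.
At the end, for the whole second after the job is handed in: The lever is let go and the boom floats with its pointer within 20 mm of the index's height, turning slower than 0.08 rad/s (all of step 1 and angular speed of boom below 0.08 rad/s); the robot touches nothing.
It fails at once if the robot touches the boom, its camera or its weight (contact force between any of the fingers, the arm and boom above 0.5 N).
It fails at once if the boom swings up against its upper buffer (z of pointer in the frame of pivot above 0.0785 m).
It fails at once if the boom is swung hard (over 0.9 rad/s) (angular speed of boom above 0.9 rad/s).
It fails at once if the index is shifted (distance of index from where it was at the start of the episode above 0.01 m).
It fails at once if another thing on the bench is shifted by more than 30 mm (distance of any of board, meter, flux_bottle, spool, screwdriver, tray, spray_can from where it was at the start of the episode above 0.03 m).
It also fails if it takes over 64 s, if anything falls off the work surface, if the arm or the gripper's body presses on something with over 40 N, if the wrist force passes 120 N, or if a joint passes its speed limit or range.

### The arm

A 7-joint arm with a two-finger parallel gripper is mounted at the origin on the work surface. World frame = base frame: x ahead of the robot, y to its left, z up, the work surface at z = 0. Lengths are in m, angles in rad, forces in N, time in s.
With the tool pointing down it reaches from about 0.425 to 0.875 m from the base axis. Payload 4.7 kg.
Tool frame: the origin (TCP) lies between the finger pads; the fingertips stand 11 mm ahead of it and the grasp point (between the pads) lies 8 mm behind it (ctrl.tip_reach is the distance from the TCP to the fingertips, in m); z points along the fingers, y is the direction in which the jaws open and shut (so a half turn about z gives the same grasp; the last joint's range is limited). The gripper opens to 87 mm and grips with 3 to 60 N. Pads are 19 mm wide; open, the fingers measure 117 mm over their backs; the gripper's body (75 mm by 190 mm) begins 51 mm behind the grasp point.
Start: joints at [1.223, 0.321, -0.07, 1.45, 0.023, 1.371, -0.057], TCP at [0.23, -0.608, 0.234] pointing down, gripper open.
Joint ranges: [-2.86, 2.86], [-0.3, 2.09], [-1.38, 1.24], [0.06, 2.45], [-1.56, 4.7], [0.09, 2.05], [-2.69, 2.69]. Speed limits (rad/s): [2.57, 2.57, 3.14, 3.14, 3.14, 3.14, 3.14].

### API

Orientations are given as a rotation vector (axis times angle).
In Python, from bench import ctrl gives the robot as it stands. The module is installed in compiled form; this text tells all that it offers.
- The arm moves only by the tool move_arm, never from a script. Its argument "rows" is a list of rows, each an object with "xyz": the shift along the tool's x, y, z in cm, a list of three; "twist": the turn, a rotation vector about the tool's x, y, z in rad, a list of three; "grip": the closure, from 0 (fully open) to 1 (shut). A call has 1 to 5 rows; each row is the pose to reach, as a shift and turn from the pose commanded when the call began, along the tool's axes at that moment; what a row does not reach only later rows make up. A row lasts 1/10 s, in which the tool goes at most 50 mm and 8.59 degrees, less where a joint would pass 70% of its speed; a pose out of reach is approached as far as the arm can. A call with a gripper value outside its range is refused whole. The fingers move at their own pace and stop on an object; "force" is the grip in N (left out, the last holds). Time passes only in rows, so rows that repeat a pose let the fingers close. It gives the time, the measured TCP pose, the force and the opening at its end, in the units of the state.
- ctrl.get_state(): the state, without advancing time (a new reading comes with each control period).
- ctrl.get_image(name): name is "side" or "top"; returns (picture, depth): 480x640x3 uint8, blue, green, red; 480x640 float32, m along the optical axis (not along the pixel's ray), 0 where there is no reading.
- ctrl.camera_info(name): a dict with "mtx" (3x3 intrinsics, pixels), "k1" (the pictures are not rectified: a ray, as slopes to the right and down, at radius r is drawn at 1 + k1 r^2 times it, then the intrinsics apply), "world_from_camera" (4x4, takes a point from camera to world coordinates). Camera axes: x right, y down, z forward; pixel columns grow to the right and rows downward; lengths in m; the calibration is good to about 2 mm. A picture is of the moment at which its call begins. camera_info takes no time and is no camera call.
- ctrl.close_job(): hands the job in, once; it reports no verdict.
The state is a dict: "time": time; "joint_positions": joint angles; "qd": joint speeds; "joint_torque": joint torques, N m; "position": TCP position; "tool_rot": TCP orientation; "ft_force": force on the tool from outside, world axes, zero at the start; "torque": the same for the moment, N m; "grip_width": opening from 0.0 (shut) to 1.0 (fully open).
Only numpy, scipy, OpenCV 4.12 (cv2) and the standard library are available. Lean on these libraries where they do the work, as an engineer would, in place of code of your own. Each camera call takes 0.05 s, during which the arm holds its last target. There are 200 camera calls.

## Working session

There is one attempt and no reset: what is moved stays moved. The work goes in short steps, Python scripts to look and compute and a tool call to move; the robot and the scene stay as the last step left them, time stands still between calls to the robot, and variables do not carry over. Pictures are saved under pics/ and viewed, about 8 in all and at most 12, crops included, and the job is handed in when it is done.

Besides the shell and the picture viewer there is one more tool, called as name([rows], argument=value, ...), one row to a line, values as JSON. move_arm: Moves the arm, as the interface text tells. Its arguments: {"type":"object","properties":{"rows":{"type":"array"},"force":{"type":"number"}},"required":["rows"]}

```bash
mkdir -p pics
cat > h.py <<'E'
import numpy as np, cv2
from bench import ctrl
def ray(n,u,v):
    c=ctrl.camera_info(n);M=np.array(c["mtx"]);T=np.array(c["world_from_camera"])
    d=cv2.undistortPoints(np.array([[[u,v]]],float),M,np.array([c["k1"],0,0,0,0.]))[0,0] if True else 0
    return d,T
def pt(n,u,v,dep):
    d,T=ray(n,u,v); return T[:3,:3]@(np.array([d[0],d[1],1])*dep)+T[:3,3]
def onplane(n,u,v,ax,val):
    d,T=ray(n,u,v); r=T[:3,:3]@np.array([d[0],d[1],1]); o=T[:3,3]
    return o+r*(val-o[ax])/r[ax]
E
python3 - <<'E'
from h import *
for n in("side","top"):
    c=ctrl.camera_info(n);print(n,c)
    im,d=ctrl.get_image(n);cv2.imwrite(f"pics/{n}0.png",im);np.save(n+"0.npy",d)
print(ctrl.get_state())
E
```

```text
side {'mtx': array([[503.57444442,   0.        , 320.53873592],
       [  0.        , 503.57444442, 240.97372724],
       [  0.        ,   0.        ,   1.        ]]), 'k1': -0.12278237769169677, 'world_from_camera': array([[ 0.99747433, -0.0511495 ,  0.04928173,  0.51771212],
       [-0.07024229, -0.60746053,  0.79123809, -0.80197418],
       [-0.01053473, -0.79270135, -0.60951915,  0.84941614],
       [ 0.        ,  0.        ,  0.        ,  1.        ]])}
top {'mtx': array([[468.68669441,   0.        , 320.75378801],
       [  0.        , 468.68669441, 241.87075314],
       [  0.        ,   0.        ,   1.        ]]), 'k1': -0.033213536001773035, 'world_from_camera': array([[ 0.01405083, -0.98221987,  0.18720764,  0.41027921],
       [-0.999633  , -0.01813543, -0.02012371,  0.06477916],
       [ 0.023161  , -0.18685618, -0.98211422,  1.14519043],
       [ 0.        ,  0.        ,  0.        ,  1.        ]])}
{'time': 0.1, 'joint_positions': array([ 1.22308041,  0.32174269, -0.07007692,  1.45150878,  0.02260931,
        1.37084229, -0.05693098]), 'qd': array([ 0.00108056, -0.00254895, -0.00079598, -0.00254585,  0.00094381,
        0.00120027, -0.00148155]), 'joint_torque': array([-2.25630629e-04, -4.92572701e+01, -4.05794727e-01, -3.13397741e+01,
       -6.42140536e-02,  3.96129827e-02,  3.35667494e-05]), 'position': array([ 0.22986321, -0.60749468,  0.23259705]), 'tool_rot': array([-3.08868956e+00, -5.64929722e-01,  6.45765942e-04]), 'ft_force': array([-0.02392128, -0.17657724, -0.78856846]), 'torque': array([-0.06987586,  0.04052501,  0.03665799]), 'grip_width': 0.9997801984211586}
```

View pics/side0.png

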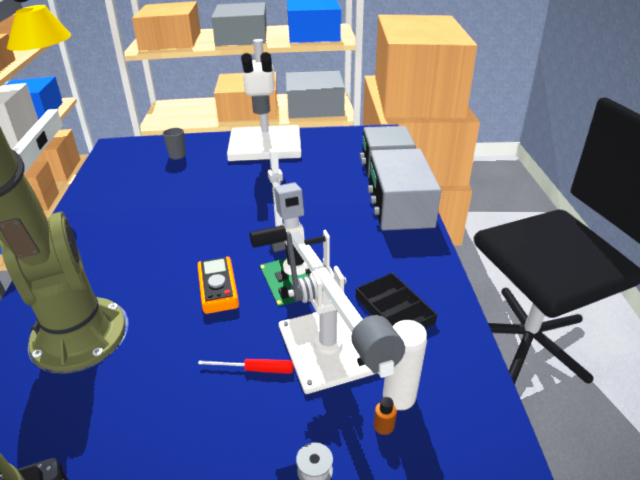

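View pics/top0.png

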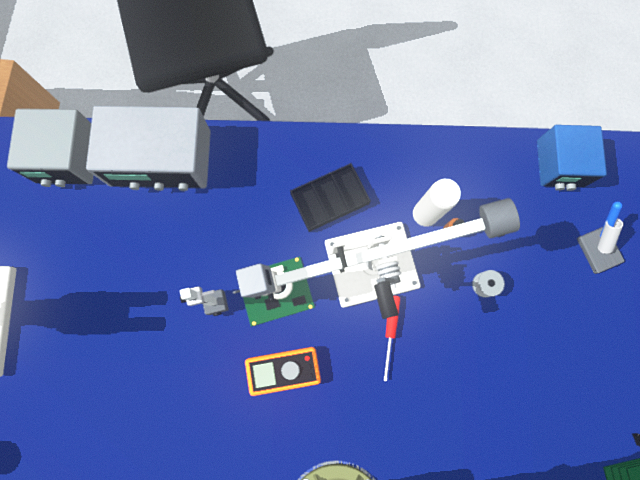

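Side view: the grip is the black bar at about (268,236), the pivot is near (320,285), and the boom runs from (285,195) to (380,345). Top view: the grip is at about (386,298), the weight at (500,217), the camera at (253,280) and the index block at about (214,300). I'll zoom in on both.

Run:
```python
from h import *
a=cv2.imread("pics/top0.png")[200:330,170:440]; b=cv2.imread("pics/side0.png")[130:310,220:380]
cv2.imwrite("pics/c1.png",cv2.resize(a,None,fx=2.9,fy=2.9,interpolation=2))
cv2.imwrite("pics/c2.png",cv2.resize(b,None,fx=3.3,fy=3.3,interpolation=2))
im=cv2.imread("pics/top0.png");d=np.load("top0.npy")
for u,v in [(386,298),(500,217),(327,240),(405,223),(421,290),(341,306),(214,300),(189,294),(440,232),(310,272),(253,280)]:
    print(u,v,pt("top",u,v,d[v,u]).round(4))
d=np.load("side0.npy")
for u,v in [(268,236),(258,237),(276,236),(275,176),(380,340)]: print("s",u,v,pt("side",u,v,d[v,u]).round(4))
for u,v in [(327,240),(405,223),(421,290),(341,306)]: print(onplane("top",u,v,2,.018).round(4))
```

```text
386 298 [ 0.4693 -0.0689  0.317 ]
500 217 [ 0.6266 -0.2915  0.2945]
327 240 [0.6305 0.0264 0.0158]
405 223 [ 0.6802 -0.1698  0.0029]
421 290 [ 0.5125 -0.206   0.003 ]
341 306 [0.4103 0.0648 1.1452]
214 300 [0.4767 0.2856 0.0608]
189 294 [0.4726 0.2847 0.2905]
440 232 [ 0.6101 -0.1947  0.2265]
310 272 [0.5312 0.0664 0.1727]
253 280 [0.5039 0.1743 0.2548]
s 268 236 [ 0.469  -0.0821  0.3121]
s 258 237 [ 0.4514 -0.0854  0.3135]
s 276 236 [ 0.483  -0.0778  0.3079]
s 275 176 [0.4752 0.2757 0.2271]
s 380 340 [ 0.6312 -0.3253  0.2972]
[0.6301 0.0264 0.018 ]
[ 0.6767 -0.1667  0.018 ]
[ 0.5112 -0.2024  0.018 ]
[ 0.47   -0.0089  0.018 ]
```

View pics/c1.png

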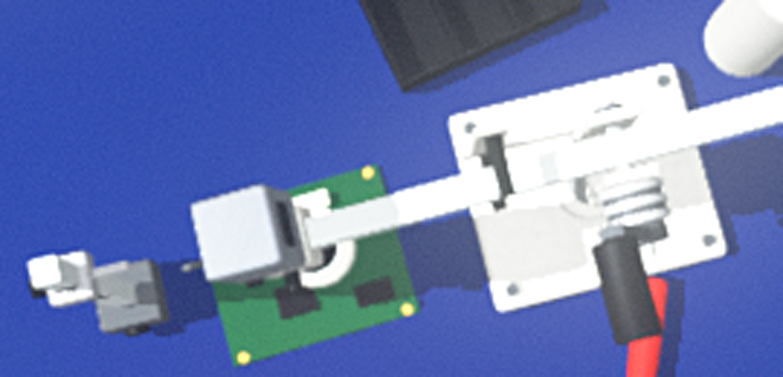

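View pics/c2.png

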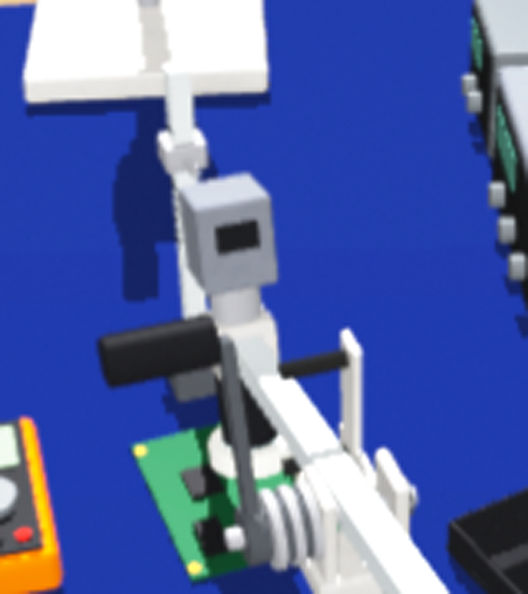

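The top crop shows the base, the camera box and the index post at left, with its top at about (190,294). The side crop shows the index block at about (275,175) and the grip at (220–285,235). The grip measurement agrees with the geometry: predicted (0.466,-0.070,0.303), with its top measured at 0.317. Next I need the index height and a way to measure the boom angle.

```bash
cat >> h.py <<'E'
YAW=0.222; O=np.array([0.572,-0.088,0]); R=np.array([[np.cos(YAW),-np.sin(YAW),0],[np.sin(YAW),np.cos(YAW),0],[0,0,1]])
def cloud(n,d):
    c=ctrl.camera_info(n);T=np.array(c["world_from_camera"])
    vv,uu=np.mgrid[0:480,0:640]
    p=cv2.undistortPoints(np.stack([uu,vv],-1).reshape(-1,1,2).astype(float),np.array(c["mtx"]),np.array([c["k1"],0,0,0,0.])).reshape(480,640,2)
    P=np.dstack([p,np.ones((480,640))])*d[...,None]
    return (P@T[:3,:3].T+T[:3,3]-O)@R     # stand frame
def sel(S,lo,hi): return np.all((S>lo)&(S<hi),axis=-1)
E
python3 - <<'E'
from h import *
for n in("side","top"):
    d=np.load(n+"0.npy");S=cloud(n,d);S[d==0]=9
    im=cv2.imread(f"pics/{n}0.png")
    m=sel(S,[-.06,.30,.05],[.06,.44,.34]); P=S[m]
    print(n,"post region",len(P)); 
    for z in np.arange(.05,.34,.01):
        q=P[(P[:,2]>=z)&(P[:,2]<z+.01)]
        if len(q)>2: print(round(z,3),len(q),q.min(0).round(3),q.max(0).round(3))
    for nm,lo,hi in [("box",[-.06,.2,.2],[.06,.31,.36]),("drum",[-.06,-.29,.15],[.06,-.19,.33]),("boomL",[-.02,-.19,.15],[.02,-.08,.3])]:
        q=S[sel(S,lo,hi)]
        if len(q): print(nm,len(q),q.min(0).round(3),q.max(0).round(3),np.median(q,0).round(4))
E
```

```text
side post region 502
0.07 18 [-0.019  0.382  0.071] [-0.004  0.403  0.08 ]
0.08 19 [-0.019  0.385  0.081] [-0.004  0.398  0.089]
0.09 18 [-0.02   0.381  0.09 ] [-0.005  0.401  0.099]
0.1 16 [-0.02   0.381  0.101] [-0.01   0.401  0.11 ]
0.11 10 [-0.02   0.385  0.111] [-0.016  0.399  0.12 ]
0.12 6 [-0.021  0.33   0.121] [-0.01   0.393  0.126]
0.13 7 [-0.021  0.382  0.13 ] [-0.018  0.402  0.139]
0.14 10 [-0.021  0.384  0.14 ] [-0.017  0.403  0.15 ]
0.15 6 [-0.02   0.385  0.151] [-0.019  0.396  0.159]
0.16 6 [-0.02   0.386  0.16 ] [-0.019  0.397  0.17 ]
0.17 5 [-0.021  0.38   0.172] [-0.019  0.4    0.179]
0.18 6 [-0.021  0.389  0.18 ] [-0.019  0.396  0.189]
0.19 19 [-0.021  0.382  0.191] [-0.004  0.4    0.199]
0.2 13 [-0.027  0.378  0.2  ] [0.003 0.391 0.21 ]
0.21 51 [-0.029  0.353  0.21 ] [0.004 0.398 0.22 ]
0.22 83 [-0.028  0.355  0.22 ] [0.005 0.421 0.23 ]
0.23 42 [-0.027  0.377  0.23 ] [0.    0.404 0.24 ]
0.24 27 [-0.021  0.301  0.24 ] [0.013 0.404 0.25 ]
0.25 28 [-0.021  0.381  0.25 ] [-0.005  0.4    0.258]
0.26 32 [-0.021  0.38   0.26 ] [-0.004  0.396  0.27 ]
0.27 29 [-0.02   0.381
[... 1107 characters left out ...]
 0.355  0.211] [0.004 0.416 0.22 ]
0.22 136 [-0.028  0.354  0.22 ] [0.005 0.419 0.23 ]
0.23 80 [-0.028  0.376  0.23 ] [0.004 0.416 0.24 ]
0.24 32 [-0.027  0.3    0.24 ] [0.018 0.397 0.25 ]
0.25 18 [-0.019  0.383  0.25 ] [-0.003  0.398  0.26 ]
0.26 16 [-0.019  0.383  0.262] [-0.003  0.4    0.27 ]
0.27 16 [-0.019  0.383  0.27 ] [-0.005  0.395  0.279]
0.28 62 [-0.019  0.384  0.28 ] [-0.003  0.4    0.29 ]
0.29 34 [-0.019  0.384  0.29 ] [-0.004  0.4    0.295]
box 1015 [-0.034  0.237  0.2  ] [0.021 0.302 0.26 ] [-0.0087  0.2679  0.2505]
drum 1177 [-0.021 -0.247  0.222] [ 0.045 -0.19   0.304] [ 0.0074 -0.2123  0.289 ]
boomL 676 [-0.004 -0.19   0.2  ] [ 0.02  -0.08   0.291] [ 0.0082 -0.1351  0.2308]
```

```bash
sed -i 's/^YAW=0.222; O=np.array(\[0.572,-0.088,0\])/YAW=0.258; O=np.array([0.575,-0.087,0])/' h.py
cat >> h.py <<'E'
def est(n,S):
    out=[]
    for lo,hi,off in [([-.025,.225,.2],[.025,.30,.40],.115),([-.008,-.19,.10],[.008,-.08,.30],.012)]:
        q=S[sel(S,lo,hi)]
        if len(q)<60: out+= [np.nan,len(q)]; continue
        g=np.linspace(-.25,.27,521)   # angle with most points on the top face
        r=np.abs(q[:,2,None]-.19-off/np.cos(g)-q[:,1,None]*np.tan(g))<.004
        # mean angle of the inliers
        b=g[r.sum(0).argmax()]; k=np.abs(q[:,2]-.19-off/np.cos(b)-q[:,1]*np.tan(b))<.006
        t=np.arctan((q[k,2]-.19-off/np.cos(b))/q[k,1]); out+=[round(float(np.median(t)),4),int(k.sum())]
    return out
def look(n="top",save=None):
    im,d=ctrl.get_image(n); S=cloud(n,d.astype(float)); S[d==0]=9
    if save: cv2.imwrite(save,im)
    return est(n,S)
E
python3 - <<'E'
from h import *
for n in("side","top"):
    d=np.load(n+"0.npy").astype(float);S=cloud(n,d);S[d==0]=9
    print(n,est(n,S))
    for nm,lo,hi in [("finger",[-.02,.350,.17],[.02,.372,.25]),("block",[-.03,.375,.17],[.03,.42,.25]),("grip",[-.14,.0,.25],[-.075,.08,.34]),("post",[-.03,.37,.25],[.03,.42,.31]),("drum",[-.06,-.29,.15],[.06,-.19,.33])]:
        q=S[sel(S,lo,hi)]
        if len(q): print(nm,len(q),np.percentile(q,[3,50,97],axis=0).round(4).tolist())
    q=S[sel(S,[-.03,.375,.17],[.03,.42,.25])]; print(np.histogram(q[:,2],bins=np.arange(.19,.25,.004)))
g=O+R@np.array([-.1,.0411,.3027]); print("grip world",g.round(4))
E
```

```text
side [-0.2045, 240, -0.2068, 211]
finger 13 [[-0.0032, 0.3529, 0.2169], [-0.0005, 0.3632, 0.2194], [0.0019, 0.371, 0.2209]]
block 226 [[-0.0167, 0.3761, 0.182], [-0.0047, 0.3841, 0.2256], [0.014, 0.4009, 0.2472]]
grip 531 [[-0.1309, 0.0296, 0.2949], [-0.1044, 0.0347, 0.3115], [-0.0767, 0.0511, 0.3185]]
post 138 [[-0.0096, 0.3821, 0.251], [-0.0025, 0.3867, 0.2735], [0.007, 0.4011, 0.2901]]
drum 2319 [[-0.031, -0.2604, 0.2378], [-0.0058, -0.2436, 0.2796], [0.0276, -0.1949, 0.2981]]
(array([ 5, 10,  7,  6,  4, 19, 14, 19, 21, 42, 26, 11, 11, 11]), array([0.19 , 0.194, 0.198, 0.202, 0.206, 0.21 , 0.214, 0.218, 0.222,
       0.226, 0.23 , 0.234, 0.238, 0.242, 0.246]))
top [-0.1972, 699, -0.2107, 452]
finger 31 [[-0.0032, 0.3548, 0.2178], [-0.0002, 0.3624, 0.2219], [0.0028, 0.3707, 0.2245]]
block 225 [[-0.0163, 0.3764, 0.2135], [-0.0064, 0.3841, 0.2294], [0.014, 0.4171, 0.2442]]
grip 533 [[-0.1292, 0.0309, 0.3053], [-0.1031, 0.0463, 0.3157], [-0.0767, 0.0584, 0.3197]]
post 146 [[-0.0083, 0.3836, 0.2525], [-0.0017, 0.3886, 0.2876], [0.0072, 0.3995, 0.2922]]
drum 1192 [[-0.0304, -0.2422, 0.2422], [-0.0029, -0.2123, 0.289], [0.0295, -0.1911, 0.3004]]
(array([ 0,  0,  0,  0,  0,  3, 14, 10, 23, 75, 71,  6,  6,  9]), array([0.19 , 0.194, 0.198, 0.202, 0.206, 0.21 , 0.214, 0.218, 0.222,
       0.226, 0.23 , 0.234, 0.238, 0.242, 0.246]))
grip world [ 0.4678 -0.0728  0.3027]
```

The index height is about 0.219 m (29 mm above the pivot), so the target boom angle is about 0.087 rad. The estimator reads about -0.20 at the start, as it should. Moving to the grip.

move_arm([
  {"xyz": [3,-3,-3],"twist": [0,0,0.1],"grip": 0},
  {"xyz": [6,-6,-6],"twist": [0,0,0.1],"grip": 0},
  {"xyz": [9,-9,-9],"twist": [0,0,0.1],"grip": 0},
  {"xyz": [12,-12,-12],"twist": [0,0,0.1],"grip": 0},
  {"xyz": [15,-15,-15],"twist": [0,0,0.1],"grip": 0},
], force=15)

```text
time: 0.6
position: [0.3143, -0.42, 0.3787]
tool_rot: [-3.114, -0.41, 0.001]
ft_force: [1.0, -0.2, -0.2]
grip_width: 0.999
```

```bash
cat > go.py <<'E'
import sys; from h import *
from scipy.spatial.transform import Rotation as Q
def info(st,t):
    s=ctrl.get_state();q=Q.from_rotvec(s["tool_rot"]).as_matrix()
    tgt=O+R@np.array(st); print("t",s["time"].__round__(2),"pos",s["position"].round(4),"shift cm",(q.T@(tgt-s["position"])*100).round(2),"yaw x",np.arctan2(q[1,0],q[0,0]).round(3),"z",q[:,2].round(3),"F",s["ft_force"].round(1),"w",round(s["grip_width"],3))
if __name__=="__main__": info([float(a) for a in sys.argv[1:4]],0)
E
python3 go.py -.103 .041 .38
```

```text
t 0.6 pos [ 0.3143 -0.42    0.3787] shift cm [ 23.52 -29.56  -0.13] yaw x 0.262 z [-0.  0. -1.] F [ 1.  -0.2 -0.2] w 0.999
```

move_arm([
  {"xyz": [3,-3.8,0],"twist": [0,0,0],"grip": 0},
  {"xyz": [6,-7.6,0],"twist": [0,0,0],"grip": 0},
  {"xyz": [9,-11.4,0],"twist": [0,0,0],"grip": 0},
  {"xyz": [12,-15.2,0],"twist": [0,0,0],"grip": 0},
  {"xyz": [15,-19,0],"twist": [0,0,0],"grip": 0},
])

```text
time: 1.1
position: [0.4099, -0.1974, 0.3776]
tool_rot: [3.114, 0.41, -0.0]
ft_force: [1.0, -0.3, 0.7]
grip_width: 0.998
```

move_arm([
  {"xyz": [3,-3.8,0],"twist": [0,0,0],"grip": 0},
  {"xyz": [6,-7.6,0],"twist": [0,0,0],"grip": 0},
  {"xyz": [8,-10,0],"twist": [0,0,0],"grip": 0},
  {"xyz": [8,-10,0],"twist": [0,0,0],"grip": 0},
  {"xyz": [8,-10,0],"twist": [0,0,0],"grip": 0},
])

```text
time: 1.6
position: [0.4609, -0.0819, 0.3775]
tool_rot: [3.114, 0.412, -0.001]
ft_force: [-0.3, -0.2, 0.5]
grip_width: 0.998
```

```bash
python3 go.py -.103 .041 .295; python3 -c "
from h import *
print(look('top','pics/top1.png'),look('side','pics/side1.png'))
a=cv2.imread('pics/top1.png')[180:420,200:500];b=cv2.imread('pics/side1.png')[130:370,150:450]
cv2.imwrite('pics/v1.png',cv2.resize(np.hstack([a,b]),None,fx=1.33,fy=1.33))"
```

```text
t 1.6 pos [ 0.4609 -0.0819  0.3775] shift cm [ 0.61 -0.7   8.25] yaw x 0.263 z [-0.001 -0.001 -1.   ] F [-0.3 -0.2  0.5] w 0.998
[-0.1974, 702, -0.2072, 63] [-0.2097, 47, -0.2067, 216]
```

View pics/v1.png

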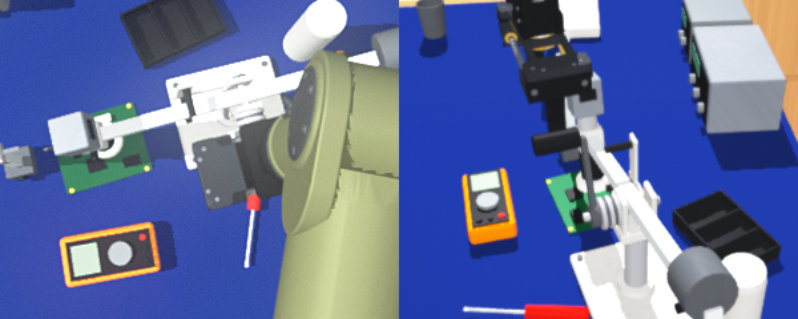

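The gripper is centred above the grip with its jaws across stand y, and the camera box and drum are both still visible. Before descending I'll check how high the arm sits over the boom.

```bash
python3 -c "
from h import *
im,d=ctrl.get_image('side');S=cloud('side',d.astype(float));S[d==0]=9
for y in np.arange(-.3,.2,.04):
    q=S[sel(S,[-.06,y,.31],[.1,y+.04,.9])]
    if len(q)>3: print(y.round(2),len(q),np.percentile(q,[1,50],axis=0).round(3).tolist())
cv2.imwrite('pics/side2.png',im)
"
```

```text
(no output)
```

View pics/side2.png

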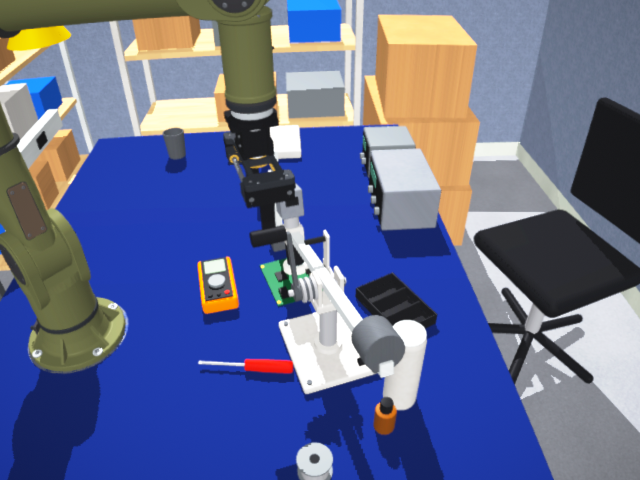

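The elbow is high above everything, so the way down is clear. Descending and gripping.

move_arm([
  {"xyz": [0.6,-0.7,2],"twist": [0,0,0],"grip": 0},
  {"xyz": [0.6,-0.7,4.5],"twist": [0,0,0],"grip": 0},
  {"xyz": [0.6,-0.7,6.5],"twist": [0,0,0],"grip": 0},
  {"xyz": [0.6,-0.7,8.2],"twist": [0,0,0],"grip": 0},
  {"xyz": [0.6,-0.7,8.2],"twist": [0,0,0],"grip": 0},
])

```text
time: 2.25
position: [0.4633, -0.0751, 0.2935]
tool_rot: [-3.114, -0.406, 0.007]
ft_force: [-0.7, 0.0, -0.2]
grip_width: 1.0
```

```bash
python3 go.py -.103 .041 .295
```

```text
t 2.25 pos [ 0.4633 -0.0751  0.2935] shift cm [ 0.2  -0.1  -0.15] yaw x 0.259 z [-0.005  0.001 -1.   ] F [-0.7  0.  -0.2] w 1.0
```

move_arm([
  {"xyz": [0,0,0],"twist": [0,0,0],"grip": 0.6},
  {"xyz": [0,0,0],"twist": [0,0,0],"grip": 0.8},
  {"xyz": [0,0,0],"twist": [0,0,0],"grip": 0.8},
  {"xyz": [0,0,0],"twist": [0,0,0],"grip": 0.8},
  {"xyz": [0,0,0],"twist": [0,0,0],"grip": 0.8},
], force=20)

```text
time: 2.75
position: [0.4652, -0.0739, 0.2963]
tool_rot: [3.114, 0.41, 0.001]
ft_force: [0.2, 0.0, -0.6]
grip_width: 0.629
```

```bash
cat >> go.py <<'E'
def lever():
    "lever angle, from the grasp point in the pivot's frame"
    s=ctrl.get_state();p=R.T@(s["position"]+[0,0,.008]-O)
    return float(np.arctan2(-p[1],p[2]-.19)), float(np.hypot(p[1],p[2]-.19))
def to(phi):
    "tool shift cm from the measured TCP, to bring the lever to phi"
    s=ctrl.get_state();q=Q.from_rotvec(s["tool_rot"]).as_matrix();p=R.T@(s["position"]-O)
    t=O+R@np.array([p[0],-.12*np.sin(phi),.19+.12*np.cos(phi)-.008]); return (q.T@(t-s["position"])*100).round(2)
E
python3 -c "
from go import *
info([-.103,.041,.295],0);print(lever(),look('top'))
for p in np.arange(-.35,.9,.05): print(p.round(2),to(p))"
```

```text
t 2.75 pos [ 0.4652 -0.0739  0.2963] shift cm [-0.02 -0.04  0.13] yaw x 0.262 z [ 0.001 -0.    -1.   ] F [ 0.2  0.  -0.6] w 0.629
(-0.3416180560796574, 0.1213030806633503) [-0.1974, 706, -0.2096, 401]
-0.35 [ 0.   -0.05  0.14]
-0.3 [-0.    0.52 -0.05]
-0.25 [-0.    1.1  -0.21]
-0.2 [-0.01  1.68 -0.34]
-0.15 [-0.01  2.28 -0.45]
-0.1 [-0.01  2.87 -0.52]
-0.05 [-0.01  3.47 -0.57]
-0.0 [-0.02  4.07 -0.58]
0.05 [-0.02  4.67 -0.57]
0.1 [-0.02  5.27 -0.52]
0.15 [-0.02  5.86 -0.45]
0.2 [-0.02  6.45 -0.34]
0.25 [-0.03  7.04 -0.21]
0.3 [-0.03  7.61 -0.04]
0.35 [-0.03  8.18  0.15]
0.4 [-0.03  8.74  0.37]
0.45 [-0.04  9.29  0.61]
0.5 [-0.04  9.82  0.89]
0.55 [-0.04 10.34  1.19]
0.6 [-0.04 10.84  1.52]
0.65 [-0.04 11.33  1.87]
0.7 [-0.05 11.8   2.24]
0.75 [-0.05 12.25  2.64]
0.8 [-0.05 12.68  3.06]
0.85 [-0.05 13.08  3.5 ]
```

move_arm([
  {"xyz": [0,0,0],"twist": [0,0,0],"grip": 0.8},
  {"xyz": [0,0,0],"twist": [0,0,0],"grip": 0.8},
  {"xyz": [0,0,0],"twist": [0,0,0],"grip": 0.8},
  {"xyz": [0,0,0],"twist": [0,0,0],"grip": 0.8},
  {"xyz": [0,0,0],"twist": [0,0,0],"grip": 0.8},
], force=20)

```text
time: 3.3
position: [0.4644, -0.0708, 0.2963]
tool_rot: [-3.11, -0.414, 0.002]
ft_force: [-3.5, 6.5, 3.7]
grip_width: 0.334
```

move_arm([
  {"xyz": [0,0.55,-0.1],"twist": [0,0,0],"grip": 0.8},
  {"xyz": [0,1.1,-0.22],"twist": [0,0,0],"grip": 0.8},
  {"xyz": [0,1.65,-0.33],"twist": [0,0,0],"grip": 0.8},
  {"xyz": [0,2.25,-0.45],"twist": [0,0,0],"grip": 0.8},
  {"xyz": [0,2.85,-0.52],"twist": [0,0,0],"grip": 0.8},
])

```text
time: 3.8
position: [0.4718, -0.0965, 0.3021]
tool_rot: [-3.107, -0.416, 0.002]
ft_force: [-5.3, 10.5, 7.8]
grip_width: 0.34
```

```bash
python3 -c "
from go import *
info([-.103,.041,.295],0);print(lever(),look('top'))
for p in np.arange(-.05,.3,.05): print(p.round(2),to(p))"
```

```text
t 3.8 pos [ 0.4718 -0.0965  0.3021] shift cm [-0.05 -2.38  0.73] yaw x 0.266 z [-0.002  0.006 -1.   ] F [-5.3 10.5  7.8] w 0.34
(-0.14163348619684937, 0.12136321076307827) [-0.1963, 706, -0.209, 178]
-0.05 [-0.01  0.97  0.03]
0.0 [-0.01  1.57  0.01]
0.05 [-0.01  2.17  0.02]
0.1 [-0.02  2.77  0.06]
0.15 [-0.02  3.37  0.14]
0.2 [-0.03  3.96  0.24]
0.25 [-0.03  4.54  0.37]
```

move_arm([
  {"xyz": [0,0.5,-0.02],"twist": [0,0,0],"grip": 0.8},
  {"xyz": [0,1.0,-0.02],"twist": [0,0,0],"grip": 0.8},
  {"xyz": [0,1.5,0],"twist": [0,0,0],"grip": 0.8},
  {"xyz": [0,2.0,0.03],"twist": [0,0,0],"grip": 0.8},
  {"xyz": [0,2.5,0.06],"twist": [0,0,0],"grip": 0.8},
])

```text
time: 4.35
position: [0.4784, -0.1211, 0.3013]
tool_rot: [-3.108, -0.415, 0.002]
ft_force: [-5.0, 8.3, 6.7]
grip_width: 0.341
```

```bash
cat > m.py <<'E'
import sys; from go import *
n=int(sys.argv[1]) if len(sys.argv)>1 else 1
l=lever();t0=ctrl.get_state()["time"];a=[]
for i in range(n): t=ctrl.get_state()["time"]; a.append((round(t,2),look("top")))
print("phi",np.round(l,3),"t",round(t0,2),a,"F",ctrl.get_state()["ft_force"].round(1))
print([(d,to(l[0]+d)) for d in (-.1,-.05,.05,.1,.15)])
E
python3 m.py 2
```

```text
phi [0.07 0.12] t 4.35 [(4.35, [-0.196, 694, -0.2115, 193]), (4.4, [-0.1958, 707, -0.2118, 195])] F [-3.3  6.5  4.3]
[(-0.1, array([ 0.01, -1.29, -0.07])), (-0.05, array([ 0.  , -0.69, -0.08])), (0.05, array([-0. ,  0.5,  0. ])), (0.1, array([-0.01,  1.1 ,  0.08])), (0.15, array([-0.01,  1.69,  0.2 ]))]
```

move_arm([
  {"xyz": [0,0.25,0.01],"twist": [0,0,0],"grip": 0.8},
  {"xyz": [0,0.5,0.02],"twist": [0,0,0],"grip": 0.8},
  {"xyz": [0,0.75,0.05],"twist": [0,0,0],"grip": 0.8},
  {"xyz": [0,1.0,0.07],"twist": [0,0,0],"grip": 0.8},
  {"xyz": [0,1.0,0.07],"twist": [0,0,0],"grip": 0.8},
])

```text
time: 4.95
position: [0.4812, -0.1313, 0.3006]
tool_rot: [-3.109, -0.414, 0.001]
ft_force: [-4.4, 7.2, 6.1]
grip_width: 0.334
```

```bash
python3 m.py 2
```

```text
phi [0.158 0.12 ] t 4.95 [(4.95, [-0.1957, 699, -0.2091, 265]), (5.0, [-0.1964, 710, -0.211, 265])] F [-2.8  8.1  6.4]
[(-0.1, array([ 0.01, -1.19, -0.11])), (-0.05, array([ 0.  , -0.6 , -0.07])), (0.05, array([-0.  ,  0.59,  0.11])), (0.1, array([-0.01,  1.17,  0.25])), (0.15, array([-0.01,  1.75,  0.41]))]
```

move_arm([
  {"xyz": [0,0.25,0.05],"twist": [0,0,0],"grip": 0.8},
  {"xyz": [0,0.5,0.1],"twist": [0,0,0],"grip": 0.8},
  {"xyz": [0,0.75,0.15],"twist": [0,0,0],"grip": 0.8},
  {"xyz": [0,1.0,0.2],"twist": [0,0,0],"grip": 0.8},
  {"xyz": [0,1.0,0.2],"twist": [0,0,0],"grip": 0.8},
])

```text
time: 5.55
position: [0.4838, -0.1411, 0.2985]
tool_rot: [-3.109, -0.414, 0.001]
ft_force: [-3.4, 7.4, 6.1]
grip_width: 0.339
```

```bash
python3 m.py 2
```

```text
phi [0.244 0.12 ] t 5.55 [(5.55, [-0.1823, 721, -0.1967, 337]), (5.6, [-0.1773, 730, -0.1926, 334])] F [-3.6  6.7  6. ]
[(-0.1, array([ 0.01, -1.18, -0.22])), (-0.05, array([ 0.  , -0.59, -0.12])), (0.05, array([-0.  ,  0.58,  0.16])), (0.1, array([-0.01,  1.15,  0.35])), (0.15, array([-0.01,  1.71,  0.56]))]
```

The boom lifted off at a lever angle of about 0.18. I'll hold and watch the swing to fit the balance.

move_arm([
  {"xyz": [0,0,0],"twist": [0,0,0],"grip": 0.8},
  {"xyz": [0,0,0],"twist": [0,0,0],"grip": 0.8},
  {"xyz": [0,0,0],"twist": [0,0,0],"grip": 0.8},
])

```text
time: 5.95
position: [0.4838, -0.1411, 0.2985]
tool_rot: [-3.109, -0.414, 0.001]
ft_force: [-2.8, 7.2, 5.2]
grip_width: 0.336
```

```bash
cat > m.py <<'E'
import sys,os,json; from go import *
from scipy.optimize import least_squares
n=int(sys.argv[1]) if len(sys.argv)>1 else 1
f="log.json";L=json.load(open(f)) if os.path.exists(f) else []
for i in range(n):
    t=ctrl.get_state()["time"]; p=lever()[0]; e=look("top")
    L.append([t,p,e[0]-.004 if e[1]>200 else e[2]+.0105])
json.dump(L,open(f,"w")); A=np.array(L)
print(A[-n:].round(3).tolist(),"F",ctrl.get_state()["ft_force"].round(1))
def sim(x,dense=None):   # phiL offset a: equilibrium th_e=(phi-a)*s ; th''=w2*(th_e-th)-d th'
    a,s,w2,th,om=x; T=np.arange(A[0,0],A[-1,0]+(dense or 0)+.001,.01); ph=np.interp(T,A[:,0],A[:,1]); o=[];v=[]
    for p in ph:
        o.append(th);v.append(om); om+=.01*(w2*((p-a)*s-th)-.075*om); th+=.01*om
    return T,np.array(o),np.array(v)
def res(x):
    T,o,v=sim(x); return np.r_[(np.interp(A[:,0],T,o)-A[:,2])/.003,(x[1]-2.8)/.3,(x[2]-2.4)/.25]
if len(A)>4:
    r=least_squares(res,[.25,2.8,2.4,A[0,2],.05]); x=r.x; T,o,v=sim(x,4)
    k=np.argmin(abs(T-A[-1,0])); tgt=float(sys.argv[2]) if len(sys.argv)>2 else .087
    print("a,s,w2",x[:3].round(3),"rms",np.sqrt(np.mean(r.fun**2)).round(2),"now th,om",o[k].round(3),v[k].round(3),"eq",((A[-1,1]-x[0])*x[1]).round(3),"phi*",(x[0]+tgt/x[1]).round(3))
    print("future",[(round(T[i],1),round(o[i],3),round(v[i],3)) for i in range(k,len(T),40)])
l=lever(); print([(d,to(l[0]+d).tolist()) for d in (-.05,-.02,.02,.05)])
E
cat > log.json <<'E'
[[5.55,0.244,-0.1863],[5.6,0.244,-0.1815]]
E
python3 m.py 4
```

```text
[[5.95, 0.244, -0.125], [6.0, 0.244, -0.115], [6.05, 0.244, -0.104], [6.1, 0.244, -0.093]] F [-2.7  7.4  5.4]
a,s,w2 [0.26 2.8  2.4 ] rms 0.06 now th,om -0.093 0.222 eq -0.044 phi* 0.291
future [(np.float64(6.1), np.float64(-0.093), np.float64(0.222)), (np.float64(6.5), np.float64(-0.002), np.float64(0.219)), (np.float64(6.9), np.float64(0.071), np.float64(0.136)), (np.float64(7.3), np.float64(0.1), np.float64(0.005)), (np.float64(7.7), np.float64(0.074), np.float64(-0.123)), (np.float64(8.1), np.float64(0.006), np.float64(-0.203)), (np.float64(8.5), np.float64(-0.078), np.float64(-0.206)), (np.float64(8.9), np.float64(-0.148), np.float64(-0.133)), (np.float64(9.3), np.float64(-0.177), np.float64(-0.014)), (np.float64(9.7), np.float64(-0.157), np.float64(0.107)), (np.float64(10.1), np.float64(-0.097), np.float64(0.185))]
[(-0.05, [0.0, -0.59, -0.12]), (-0.02, [0.0, -0.23, -0.05]), (0.02, [-0.0, 0.23, 0.06]), (0.05, [-0.0, 0.58, 0.16])]
```

move_arm([
  {"xyz": [0,0,0],"twist": [0,0,0],"grip": 0.8},
  {"xyz": [0,0,0],"twist": [0,0,0],"grip": 0.8},
  {"xyz": [0,0,0],"twist": [0,0,0],"grip": 0.8},
  {"xyz": [0,0,0],"twist": [0,0,0],"grip": 0.8},
])

```text
time: 6.55
position: [0.4838, -0.1411, 0.2985]
tool_rot: [-3.109, -0.414, 0.001]
ft_force: [-3.4, 6.0, 5.8]
grip_width: 0.34
```

```bash
python3 m.py 3
```

```text
[[6.55, 0.244, 0.007], [6.6, 0.244, 0.016], [6.65, 0.244, 0.025]] F [-3.7  6.2  5.2]
a,s,w2 [0.262 2.8   2.411] rms 0.1 now th,om 0.026 0.187 eq -0.05 phi* 0.293
future [(np.float64(6.6), np.float64(0.026), np.float64(0.187)), (np.float64(7.0), np.float64(0.08), np.float64(0.081)), (np.float64(7.4), np.float64(0.086), np.float64(-0.052)), (np.float64(7.8), np.float64(0.041), np.float64(-0.162)), (np.float64(8.2), np.float64(-0.036), np.float64(-0.209)), (np.float64(8.6), np.float64(-0.116), np.float64(-0.178)), (np.float64(9.0), np.float64(-0.169), np.float64(-0.082)), (np.float64(9.4), np.float64(-0.177), np.float64(0.041)), (np.float64(9.8), np.float64(-0.137), np.float64(0.145)), (np.float64(10.2), np.float64(-0.067), np.float64(0.193)), (np.float64(10.6), np.float64(0.007), np.float64(0.168))]
[(-0.05, [0.0, -0.59, -0.12]), (-0.02, [0.0, -0.24, -0.05]), (0.02, [-0.0, 0.23, 0.06]), (0.05, [-0.0, 0.58, 0.16])]
```

move_arm([
  {"xyz": [0,0,0],"twist": [0,0,0],"grip": 0.8},
  {"xyz": [0,0,0],"twist": [0,0,0],"grip": 0.8},
  {"xyz": [0,0,0],"twist": [0,0,0],"grip": 0.8},
  {"xyz": [0,0.15,0.04],"twist": [0,0,0],"grip": 0.8},
  {"xyz": [0,0.3,0.08],"twist": [0,0,0],"grip": 0.8},
])

```text
time: 7.2
position: [0.4845, -0.1438, 0.2977]
tool_rot: [-3.109, -0.414, 0.002]
ft_force: [-3.8, 6.7, 6.4]
grip_width: 0.335
```

move_arm([
  {"xyz": [0,0.15,0.04],"twist": [0,0,0],"grip": 0.8},
  {"xyz": [0,0.28,0.08],"twist": [0,0,0],"grip": 0.8},
  {"xyz": [0,0.28,0.08],"twist": [0,0,0],"grip": 0.8},
])

```text
time: 7.5
position: [0.4853, -0.1467, 0.2967]
tool_rot: [-3.109, -0.414, 0.002]
ft_force: [-3.2, 7.1, 5.1]
grip_width: 0.338
```

```bash
python3 - <<'E'
import json
L=json.load(open("log.json"));L.append([7.0,.244,None]);json.dump([l for l in L if l[2] is not None],open("log.json","w"))
E
python3 m.py 3
```

```text
[[7.5, 0.295, 0.092], [7.55, 0.295, 0.093], [7.6, 0.295, 0.094]] F [-3.3  7.4  5.6]
a,s,w2 [0.267 2.633 2.74 ] rms 0.48 now th,om 0.094 0.014 eq 0.074 phi* 0.3
future [(np.float64(7.6), np.float64(0.094), np.float64(0.014)), (np.float64(8.0), np.float64(0.095), np.float64(-0.009)), (np.float64(8.4), np.float64(0.087), np.float64(-0.028)), (np.float64(8.8), np.float64(0.074), np.float64(-0.034)), (np.float64(9.2), np.float64(0.062), np.float64(-0.026)), (np.float64(9.6), np.float64(0.055), np.float64(-0.007)), (np.float64(10.0), np.float64(0.056), np.float64(0.014)), (np.float64(10.4), np.float64(0.065), np.float64(0.028)), (np.float64(10.8), np.float64(0.078), np.float64(0.031)), (np.float64(11.2), np.float64(0.088), np.float64(0.02)), (np.float64(11.6), np.float64(0.093), np.float64(0.002))]
[(-0.05, [0.0, -0.58, -0.16]), (-0.02, [0.0, -0.23, -0.07]), (0.02, [-0.0, 0.23, 0.06]), (0.05, [-0.0, 0.57, 0.18])]
```

Nearly still at the index (0.094 against 0.087). I'll add the lever's corner points to the log and watch.

```bash
python3 - <<'E'
import json
L=json.load(open("log.json"));L+=[[7.03,.244,float('nan')],[7.4,.294,float('nan')]];json.dump(sorted(L,key=lambda l:l[0]),open("log.json","w"))
E
sed -i 's|return np.r_\[(np.interp(A\[:,0\],T,o)-A\[:,2\])/.003|return np.r_[np.nan_to_num(np.interp(A[:,0],T,o)-A[:,2])/.003|' m.py
```

move_arm([
  {"xyz": [0,0,0],"twist": [0,0,0],"grip": 0.8},
  {"xyz": [0,0,0],"twist": [0,0,0],"grip": 0.8},
  {"xyz": [0,0,0],"twist": [0,0,0],"grip": 0.8},
  {"xyz": [0,0,0],"twist": [0,0,0],"grip": 0.8},
  {"xyz": [0,0,0],"twist": [0,0,0],"grip": 0.8},
])

```text
time: 8.15
position: [0.4853, -0.1467, 0.2967]
tool_rot: [-3.109, -0.414, 0.002]
ft_force: [-3.1, 6.4, 5.4]
grip_width: 0.337
```

```bash
python3 m.py 2
```

```text
[[8.15, 0.295, 0.1], [8.2, 0.295, 0.1]] F [-3.1  6.1  5.8]
a,s,w2 [0.263 2.822 2.476] rms 0.11 now th,om 0.1 0.006 eq 0.092 phi* 0.293
future [(np.float64(8.2), np.float64(0.1), np.float64(0.006)), (np.float64(8.6), np.float64(0.101), np.float64(-0.003)), (np.float64(9.0), np.float64(0.098), np.float64(-0.011)), (np.float64(9.4), np.float64(0.093), np.float64(-0.015)), (np.float64(9.8), np.float64(0.087), np.float64(-0.012)), (np.float64(10.2), np.float64(0.083), np.float64(-0.006)), (np.float64(10.6), np.float64(0.083), np.float64(0.003)), (np.float64(11.0), np.float64(0.086), np.float64(0.01)), (np.float64(11.4), np.float64(0.091), np.float64(0.014)), (np.float64(11.8), np.float64(0.096), np.float64(0.011)), (np.float64(12.2), np.float64(0.099), np.float64(0.005))]
[(-0.05, [0.0, -0.58, -0.16]), (-0.02, [0.0, -0.23, -0.07]), (0.02, [-0.0, 0.23, 0.06]), (0.05, [-0.0, 0.57, 0.18])]
```

move_arm([
  {"xyz": [0,0,0],"twist": [0,0,0],"grip": 0.8},
  {"xyz": [0,0,0],"twist": [0,0,0],"grip": 0.8},
  {"xyz": [0,0,0],"twist": [0,0,0],"grip": 0.8},
  {"xyz": [0,0,0],"twist": [0,0,0],"grip": 0.8},
  {"xyz": [0,0,0],"twist": [0,0,0],"grip": 0.8},
])

```text
time: 8.75
position: [0.4853, -0.1467, 0.2968]
tool_rot: [-3.109, -0.414, 0.001]
ft_force: [-2.7, 6.6, 5.3]
grip_width: 0.343
```

```bash
python3 m.py 2
```

```text
[[8.75, 0.295, 0.098], [8.8, 0.295, 0.098]] F [-3.2  6.8  5.9]
a,s,w2 [0.263 2.8   2.46 ] rms 0.12 now th,om 0.098 -0.01 eq 0.09 phi* 0.294
future [(np.float64(8.8), np.float64(0.098), np.float64(-0.01)), (np.float64(9.2), np.float64(0.093), np.float64(-0.015)), (np.float64(9.6), np.float64(0.087), np.float64(-0.014)), (np.float64(10.0), np.float64(0.082), np.float64(-0.009)), (np.float64(10.4), np.float64(0.081), np.float64(0.0)), (np.float64(10.8), np.float64(0.083), np.float64(0.009)), (np.float64(11.2), np.float64(0.087), np.float64(0.014)), (np.float64(11.6), np.float64(0.093), np.float64(0.013)), (np.float64(12.0), np.float64(0.097), np.float64(0.008)), (np.float64(12.4), np.float64(0.099), np.float64(-0.0)), (np.float64(12.8), np.float64(0.097), np.float64(-0.008))]
[(-0.05, [0.0, -0.58, -0.16]), (-0.02, [0.0, -0.23, -0.07]), (0.02, [-0.0, 0.23, 0.07]), (0.05, [-0.0, 0.57, 0.18])]
```

Fitted equilibrium is 0.090 with a swing of about ±0.01 rad (about 3 mm). I'll keep holding, and unload the arm's push on the lever before releasing.

move_arm([
  {"xyz": [0,-0.03,0],"twist": [0,0,0],"grip": 0.8},
  {"xyz": [0,-0.06,-0.03],"twist": [0,0,0],"grip": 0.8},
  {"xyz": [0,-0.1,-0.05],"twist": [0,0,0],"grip": 0.8},
  {"xyz": [0,-0.1,-0.05],"twist": [0,0,0],"grip": 0.8},
  {"xyz": [0,-0.1,-0.05],"twist": [0,0,0],"grip": 0.8},
])

```text
time: 9.35
position: [0.4852, -0.1468, 0.2968]
tool_rot: [-3.11, -0.413, 0.001]
ft_force: [-1.4, 5.0, 2.7]
grip_width: 0.339
```

```bash
python3 m.py 2
```

```text
[[9.35, 0.295, 0.093], [9.4, 0.295, 0.092]] F [-0.4  6.1  2.5]
a,s,w2 [0.263 2.813 2.491] rms 0.17 now th,om 0.092 -0.015 eq 0.09 phi* 0.294
future [(np.float64(9.4), np.float64(0.092), np.float64(-0.015)), (np.float64(9.8), np.float64(0.086), np.float64(-0.013)), (np.float64(10.2), np.float64(0.082), np.float64(-0.006)), (np.float64(10.6), np.float64(0.082), np.float64(0.003)), (np.float64(11.0), np.float64(0.084), np.float64(0.01)), (np.float64(11.4), np.float64(0.089), np.float64(0.014)), (np.float64(11.8), np.float64(0.095), np.float64(0.012)), (np.float64(12.2), np.float64(0.098), np.float64(0.005)), (np.float64(12.6), np.float64(0.099), np.float64(-0.003)), (np.float64(13.0), np.float64(0.096), np.float64(-0.01)), (np.float64(13.4), np.float64(0.091), np.float64(-0.013))]
[(-0.05, [0.0, -0.58, -0.16]), (-0.02, [0.0, -0.23, -0.07]), (0.02, [-0.0, 0.23, 0.07]), (0.05, [-0.0, 0.57, 0.19])]
```

move_arm([
  {"xyz": [0,-0.06,-0.02],"twist": [0,0,0],"grip": 0.8},
  {"xyz": [0,-0.12,-0.04],"twist": [0,0,0],"grip": 0.8},
  {"xyz": [0,-0.2,-0.04],"twist": [0,0,0],"grip": 0.8},
  {"xyz": [0,-0.2,-0.04],"twist": [0,0,0],"grip": 0.8},
  {"xyz": [0,-0.2,-0.04],"twist": [0,0,0],"grip": 0.8},
])

```text
time: 9.95
position: [0.4851, -0.1468, 0.2969]
tool_rot: [-3.113, -0.411, -0.001]
ft_force: [0.8, 5.1, 0.1]
grip_width: 0.335
```

```bash
python3 m.py 2
```

```text
[[9.95, 0.295, 0.088], [10.0, 0.295, 0.087]] F [ 2.2  4.  -0.5]
a,s,w2 [0.262 2.813 2.545] rms 0.26 now th,om 0.086 -0.009 eq 0.091 phi* 0.293
future [(np.float64(10.0), np.float64(0.086), np.float64(-0.009)), (np.float64(10.4), np.float64(0.083), np.float64(-0.002)), (np.float64(10.8), np.float64(0.084), np.float64(0.005)), (np.float64(11.2), np.float64(0.087), np.float64(0.011)), (np.float64(11.6), np.float64(0.092), np.float64(0.012)), (np.float64(12.0), np.float64(0.096), np.float64(0.008)), (np.float64(12.4), np.float64(0.098), np.float64(0.002)), (np.float64(12.8), np.float64(0.097), np.float64(-0.005)), (np.float64(13.2), np.float64(0.094), np.float64(-0.01)), (np.float64(13.6), np.float64(0.09), np.float64(-0.011)), (np.float64(14.0), np.float64(0.086), np.float64(-0.007))]
[(-0.05, [0.0, -0.58, -0.15]), (-0.02, [0.0, -0.23, -0.06]), (0.02, [-0.0, 0.23, 0.08]), (0.05, [-0.0, 0.57, 0.2])]
```

move_arm([
  {"xyz": [0,-0.06,0],"twist": [0,0,0],"grip": 0.8},
  {"xyz": [0,-0.12,0],"twist": [0,0,0],"grip": 0.8},
  {"xyz": [0,-0.2,0],"twist": [0,0,0],"grip": 0.8},
  {"xyz": [0,-0.2,0],"twist": [0,0,0],"grip": 0.8},
  {"xyz": [0,-0.2,0],"twist": [0,0,0],"grip": 0.8},
])

```text
time: 10.55
position: [0.4851, -0.1466, 0.297]
tool_rot: [3.113, 0.409, 0.003]
ft_force: [5.6, 1.4, -3.6]
grip_width: 0.335
```

```bash
python3 m.py 2
```

```text
[[10.55, 0.293, 0.087], [10.6, 0.293, 0.086]] F [ 5.1  1.6 -3.6]
a,s,w2 [0.262 2.8   2.6  ] rms 0.35 now th,om 0.084 -0.001 eq 0.088 phi* 0.293
future [(np.float64(10.6), np.float64(0.084), np.float64(-0.001)), (np.float64(11.0), np.float64(0.084), np.float64(0.002)), (np.float64(11.4), np.float64(0.086), np.float64(0.005)), (np.float64(11.8), np.float64(0.088), np.float64(0.006)), (np.float64(12.2), np.float64(0.09), np.float64(0.004)), (np.float64(12.6), np.float64(0.091), np.float64(0.001)), (np.float64(13.0), np.float64(0.091), np.float64(-0.003)), (np.float64(13.4), np.float64(0.089), np.float64(-0.005)), (np.float64(13.8), np.float64(0.087), np.float64(-0.005)), (np.float64(14.2), np.float64(0.085), np.float64(-0.004)), (np.float64(14.6), np.float64(0.085), np.float64(-0.0))]
[(-0.05, [0.0, -0.58, -0.15]), (-0.02, [0.0, -0.23, -0.05]), (0.02, [-0.0, 0.22, 0.09]), (0.05, [-0.0, 0.57, 0.2])]
```

The push along the lever is now about 0 and the boom is steady. I'll hold until 5 s are well past, then open.

move_arm([
  {"xyz": [0,0,0.03],"twist": [0,0,0],"grip": 0.8},
  {"xyz": [0,0,0.04],"twist": [0,0,0],"grip": 0.8},
  {"xyz": [0,0,0.04],"twist": [0,0,0],"grip": 0.8},
  {"xyz": [0,0,0.04],"twist": [0,0,0],"grip": 0.8},
  {"xyz": [0,0,0.04],"twist": [0,0,0],"grip": 0.8},
])

```text
time: 11.15
position: [0.4851, -0.1467, 0.297]
tool_rot: [3.113, 0.409, 0.003]
ft_force: [5.6, 0.6, -1.9]
grip_width: 0.338
```

move_arm([
  {"xyz": [0,0,0],"twist": [0,0,0],"grip": 0.8},
  {"xyz": [0,0,0],"twist": [0,0,0],"grip": 0.8},
  {"xyz": [0,0,0],"twist": [0,0,0],"grip": 0.8},
  {"xyz": [0,0,0],"twist": [0,0,0],"grip": 0.8},
  {"xyz": [0,0,0],"twist": [0,0,0],"grip": 0.8},
])

```text
time: 11.65
position: [0.4851, -0.1467, 0.297]
tool_rot: [3.113, 0.409, 0.003]
ft_force: [4.2, 1.3, -0.9]
grip_width: 0.333
```

```bash
python3 m.py 2
```

```text
[[11.65, 0.293, 0.086], [11.7, 0.293, 0.087]] F [ 5.7  1.4 -1.4]
a,s,w2 [0.262 2.806 2.589] rms 0.36 now th,om 0.087 0.006 eq 0.087 phi* 0.293
future [(np.float64(11.7), np.float64(0.087), np.float64(0.006)), (np.float64(12.1), np.float64(0.09), np.float64(0.005)), (np.float64(12.5), np.float64(0.091), np.float64(0.002)), (np.float64(12.9), np.float64(0.091), np.float64(-0.002)), (np.float64(13.3), np.float64(0.089), np.float64(-0.005)), (np.float64(13.7), np.float64(0.087), np.float64(-0.006)), (np.float64(14.1), np.float64(0.085), np.float64(-0.004)), (np.float64(14.5), np.float64(0.084), np.float64(-0.001)), (np.float64(14.9), np.float64(0.084), np.float64(0.002)), (np.float64(15.3), np.float64(0.086), np.float64(0.005)), (np.float64(15.7), np.float64(0.088), np.float64(0.005))]
[(-0.05, [0.0, -0.58, -0.15]), (-0.02, [0.0, -0.23, -0.06]), (0.02, [-0.0, 0.23, 0.08]), (0.05, [-0.0, 0.57, 0.2])]
```

move_arm([
  {"xyz": [0,0,0],"twist": [0,0,0],"grip": 0.8},
  {"xyz": [0,0,0],"twist": [0,0,0],"grip": 0.8},
  {"xyz": [0,0,0],"twist": [0,0,0],"grip": 0.8},
  {"xyz": [0,0,0],"twist": [0,0,0],"grip": 0.8},
  {"xyz": [0,0,0],"twist": [0,0,0],"grip": 0.8},
])

```text
time: 12.25
position: [0.4851, -0.1467, 0.297]
tool_rot: [3.113, 0.409, 0.003]
ft_force: [5.2, 0.6, -1.0]
grip_width: 0.339
```

move_arm([
  {"xyz": [0,0,0],"twist": [0,0,0],"grip": 0.8},
  {"xyz": [0,0,0],"twist": [0,0,0],"grip": 0.8},
  {"xyz": [0,0,0],"twist": [0,0,0],"grip": 0.8},
  {"xyz": [0,0,0],"twist": [0,0,0],"grip": 0.8},
  {"xyz": [0,0,0],"twist": [0,0,0],"grip": 0.8},
])

```text
time: 12.75
position: [0.4851, -0.1466, 0.297]
tool_rot: [3.113, 0.409, 0.003]
ft_force: [4.7, 1.4, -0.9]
grip_width: 0.336
```

```bash
python3 m.py 2
```

```text
[[12.75, 0.293, 0.086], [12.8, 0.293, 0.086]] F [ 5.1  1.  -1.8]
a,s,w2 [0.262 2.787 2.613] rms 0.51 now th,om 0.09 -0.001 eq 0.088 phi* 0.293
future [(np.float64(12.8), np.float64(0.09), np.float64(-0.001)), (np.float64(13.2), np.float64(0.089), np.float64(-0.003)), (np.float64(13.6), np.float64(0.088), np.float64(-0.003)), (np.float64(14.0), np.float64(0.086), np.float64(-0.003)), (np.float64(14.4), np.float64(0.086), np.float64(-0.001)), (np.float64(14.8), np.float64(0.086), np.float64(0.001)), (np.float64(15.2), np.float64(0.087), np.float64(0.003)), (np.float64(15.6), np.float64(0.088), np.float64(0.003)), (np.float64(16.0), np.float64(0.089), np.float64(0.002)), (np.float64(16.4), np.float64(0.09), np.float64(0.001)), (np.float64(16.8), np.float64(0.089), np.float64(-0.001))]
[(-0.05, [0.0, -0.58, -0.15]), (-0.02, [0.0, -0.23, -0.06]), (0.02, [-0.0, 0.23, 0.08]), (0.05, [-0.0, 0.57, 0.2])]
```

The boom has been still at the index for more than 5.5 s. Opening the fingers.

move_arm([
  {"xyz": [0,0,0],"twist": [0,0,0],"grip": 0.55},
  {"xyz": [0,0,0],"twist": [0,0,0],"grip": 0.4},
  {"xyz": [0,0,0],"twist": [0,0,0],"grip": 0.25},
  {"xyz": [0,0,0],"twist": [0,0,0],"grip": 0.1},
  {"xyz": [0,0,0],"twist": [0,0,0],"grip": 0},
])

```text
time: 13.35
position: [0.484, -0.146, 0.2967]
tool_rot: [3.114, 0.41, -0.001]
ft_force: [-0.1, 0.6, 0.3]
grip_width: 0.707
```

```bash
python3 -c "
from go import *
print(look(),look()); info([-.1,-.0347,.305],0)"
```

```text
[0.0905, 792, 0.083, 345] [0.0903, 796, 0.0839, 348]
t 13.45 pos [ 0.4841 -0.1458  0.2967] shift cm [ 0.28  0.1  -0.83] yaw x 0.262 z [-0. -0. -1.] F [-0.7  0.  -1.1] w 0.796
```

Released cleanly and the lever hasn't moved. Going straight up.

move_arm([
  {"xyz": [0,0,0],"twist": [0,0,0],"grip": 0},
  {"xyz": [0,0,0],"twist": [0,0,0],"grip": 0},
  {"xyz": [0,0,-1.5],"twist": [0,0,0],"grip": 0},
  {"xyz": [0,0,-4],"twist": [0,0,0],"grip": 0},
  {"xyz": [0,0,-7],"twist": [0,0,0],"grip": 0},
])

```text
time: 13.95
position: [0.4839, -0.1456, 0.3678]
tool_rot: [-3.114, -0.41, 0.001]
ft_force: [0.1, -0.8, 0.0]
grip_width: 1.001
```

move_arm([
  {"xyz": [0,0,-3],"twist": [0,0,0],"grip": 0},
  {"xyz": [0,0,-5],"twist": [0,0,0],"grip": 0},
  {"xyz": [0,0,-5],"twist": [0,0,0],"grip": 0},
  {"xyz": [0,0,-5],"twist": [0,0,0],"grip": 0},
  {"xyz": [0,0,-5],"twist": [0,0,0],"grip": 0},
])

```text
time: 14.45
position: [0.4839, -0.1456, 0.4157]
tool_rot: [-3.114, -0.41, 0.002]
ft_force: [-0.0, 1.2, -0.4]
grip_width: 1.001
```

```bash
python3 -c "
from go import *
for i in range(12): print(round(ctrl.get_state()['time'],2),look('top','pics/topf.png'))
print(look('side','pics/sidef.png')); info([-.1,-.0347,.305],0)
im,d=ctrl.get_image('top');S=cloud('top',d.astype(float))
q=S[sel(S,[-.015,.315,.17],[.015,.336,.25])];print('pointer',len(q),np.median(q,0) if len(q) else 0)
q=S[sel(S,[-.015,.354,.17],[.015,.372,.25])];print('finger',len(q),np.median(q,0) if len(q) else 0)
a=cv2.imread('pics/topf.png')[200:330,170:440];b=cv2.imread('pics/sidef.png')[130:260,180:420]
cv2.imwrite('pics/vf.png',cv2.resize(np.hstack([a,b]),None,fx=1.55,fy=1.55,interpolation=2))"
```

```text
14.45 [0.0901, 794, 0.0821, 375]
14.5 [0.0907, 793, 0.0838, 371]
14.55 [0.0898, 788, 0.0838, 376]
14.6 [0.09, 793, 0.0829, 377]
14.65 [0.0903, 792, 0.0836, 383]
14.7 [0.0902, 793, 0.085, 379]
14.75 [0.0901, 790, 0.0831, 374]
14.8 [0.0902, 792, 0.0834, 380]
14.85 [0.0899, 790, 0.0855, 379]
14.9 [0.09, 792, 0.0842, 376]
14.95 [0.0904, 786, 0.0837, 376]
15.0 [0.0906, 795, 0.0837, 382]
[0.0858, 97, 0.0961, 418]
t 15.1 pos [ 0.4843 -0.1456  0.4167] shift cm [ 0.27  0.12 11.17] yaw x 0.262 z [ 0. -0. -1.] F [-0.4  0.9  0.1] w 0.997
pointer 28 [-1.17820363e-04  3.25233263e-01  2.22422023e-01]
finger 31 [-2.51140782e-04  3.62531236e-01  2.20847902e-01]
```

View pics/vf.png

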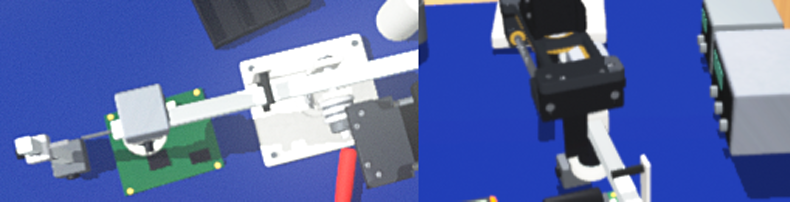

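The picture shows the gripper clear of the lever, and the pointer at about (95,133) in the crop in line with the index finger. Measured directly, the pointer is at 0.222 m and the finger at 0.221 m, and the boom is still. Handing in.

```bash
python3 -c "
from bench import ctrl
print(ctrl.close_job())"
```

```text
the job is handed in; nothing more can be done
None
```

The boom is floating at the index with the lever let go, and I handed the job in at about 15 s of the 64 s allowed. `close_job` reports no verdict, so the success below rests on my own measurements.

- **What I did:** I pinched the black grip and wound the lever slowly until the boom lifted off its buffer, at a lever angle of about 0.18 rad. I let it rise in one half swing to the index, then wound on to about 0.295 rad just as it stopped, which left it balanced there. I eased the arm's push off the lever before opening the fingers, then went straight up.
- **Holding at the index:** from about 7.5 s to 15.0 s the boom read 0.086–0.100 rad, against a target of 0.087. That is within about 5 mm of the index height, well inside the 20 mm limit. The highest boom speed in the fit was about 0.22 rad/s, against the limit of 0.9.
- **Last checks:** after release the boom angle stayed at 0.090 ± 0.001 rad. The pointer measured 0.222 m and the index finger 0.221 m. The gripper is about 11 cm above the grip with no force on it.
- **Small disagreement:** the four angle estimates (camera box and boom bar, each from the top and side views) read 0.083–0.096 rad. That is about 4 mm at the pointer and doesn't affect the result.
- **Other bench items:** I saw none of them move, but I did not measure their positions again at the end.

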